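# Put the cutting die away in its hasp-locked case

### The job

Lay the steel cutting die flat in the bed of the open blue case and shut the lid, which then rests ajar on its two sprung lifters. Swing the steel hasp over the front, press its tab down until the lid seats and then in under the hooked keeper, and let it rise behind the keeper's lip so that the hasp alone holds the lid down. Press gently, by feel, without forcing the lid onto its rubber seal, and leave the gauge, the timer and the tip box where they are.

Things in the scene. Friction and masses are not known exactly. Their poses are not given: they have to be found in the camera images.
- cutting_die: Steel dumbbell cutting die, a plain bar 36 x 118 x 18 mm with a short stud on top (30 mm in all), about 0.34 kg, loose on the worktop to the right. Origin: centre of its underside; z up, y along its length. Grasp across the 36 mm width; either way round is right in the bed.
- die_case: Blue sheet-steel case, fixed. Lower half 140 (x) x 200 (y) x 78 mm high, 3 mm walls. Origin: centre of its underside; -x is its front, facing the robot, with the keeper; z up. A steel strike plate 90 mm wide on the front carries both the keeper and the flange on which the lid seats. It is screwed on in slots: up to 6 mm higher or lower at each start, which no reading gives; feel for it.
- case_bed (a point): Centre of the floor of the bed, 45 mm above the case's underside, axes as the case's. Recess 46 (x) x 130 (y) mm, 12 mm deep, for the die's length along y; in the middle of each long side a gap 50 mm wide (y) leaves room for fingers out to x = +-67 mm.
- lifters_mid (a point): Midway between the free tips of the two lifters, sprung 10 mm pins in 17 mm barrels inside the case's front corners, 83 mm to either side of this point and 114 mm above the case's underside. They hold the lid ajar and push it up with about 6 N in all there, 14 N with the lid right down.
- keeper_mid (a point): Lower edge of the keeper's lip with the strike in its middle setting (the real one is up to 6 mm higher or lower), 56 mm above the case's underside, 83 mm before its centre. The keeper is a steel hook 20 mm wide: stem 62 to 69 mm high, ending in a lip 3.5 mm thick (81 to 84 mm before the case's centre) turned down 6 mm below the stem.
- case_lid (a joint): Lid angle (rad): 0 about shut, grows as it opens; starts 1.68 to 1.82, leaning back past upright. Stiff hinge (0.25 N m), stays put while steep, sinks slowly when low. It rests at about 0.14 on the free lifters; seats at 0 (-0.05 to 0.04 with the strike's height); held by the hasp it reads 0.02 to 0.10.
- case_lid_hinge (a point): Middle of the lid's rear hinge axis (along the case's y), 74 mm behind the case's centre and 86 mm above its underside.
- lid_front (a point): Middle of the lid's top front edge: 148 mm from the hinge axis along the lid, 13 mm above the hinge plane with the lid shut. The lid is 207 mm wide, with a skirt of 25 mm at its front and sides. Push it beside the hasp, e.g. 66 mm from the middle.
- lid_seal: Black rubber strip 160 mm long under the lid's front edge, fixed to the lid; it gives 1.5 mm, then is solid. It seats on the strike's flange: not to be loaded with over 35 N. Origin: on the lid's hinge axis.
- hasp (a joint): Hasp angle to the lid (rad): 0 hanging square to the lid in front, pi/2 straight out, pi standing up from the lid; starts 2.6 to 3.3; friction holds it where it is left. Swung over a lid that is ajar it stops at about 0.1 to 0.2, its bar outside against the keeper's lip; hooked it reads about -0.05 to 0.06.
- hasp_knuckle (a point): Middle of the hasp's knuckle axis (along y) on the lid's front edge: 151 mm from the lid's hinge axis, 10 mm above the hinge plane. Hasp plate 44 mm wide, 60 mm from here to the tab; window 28 mm wide, 24 to 42 mm below here; bar below it 18 mm high. Lid seated: bar 2 mm below the lip. Then the tab must go in 11 mm and 3 mm lower; let up, the bar rises 8 mm behind the lip.
- hasp_tab (a point): Middle of the hasp's finger tab, 44 mm wide, 38 mm long, 4 mm thick, bent 70 degrees out from the plate; 20 mm out from and 67 mm below the knuckle when hanging (rolled edge 40 out, 74 below). 8 to 17 N down on it seats the lid. A finger pressing it holds it back by friction, so push it in as well; fingers about 28 mm apart pass on either side of the keeper.
- thickness_gauge: White dial thickness gauge, 95 x 69 x 22 mm, loose on the green mat; origin: centre of its underside. Bystander.
- timer: White lab timer, 62 x 62 x 17 mm, loose on the green mat; origin: centre of its underside. Bystander.
- tip_box: Blue pipette tip box with clear lid, 69 x 114 x 64 mm, loose at the back; origin: centre of its underside. Bystander.

How it is judged:
By the outcome, as a careful person would: the job done as asked, in the order asked, and still so for the second after the job is handed in, with the robot touching nothing.
It also fails if it takes over 61 s, if anything falls off the work surface, if the arm or the gripper's body presses on something with over 40 N, if the wrist force passes 120 N, or if a joint passes its speed limit or range.

### The arm

A 7-joint arm with a two-finger parallel gripper is mounted at the origin on a cart in front of the work surface, level with it; the furniture and walls round the work are solid. World frame = base frame: x ahead of the robot, y to its left, z up, the work surface at z = 0. Lengths are in m, angles in rad, forces in N, time in s.
With the tool pointing down it reaches from about 0.425 to 0.925 m from the base axis. Payload 6.8 kg.
Tool frame: the origin (TCP) lies between the finger pads; the fingertips stand finger_overhang ahead of it and the grasp point (between the pads) lies 6 mm ahead of it (finger_overhang is the distance from the TCP to the fingertips, in m); z points along the fingers, y is the line along which they close (so a half turn about z gives the same grasp; the last joint's range is limited). The gripper opens to 85 mm and grips with 20 to 120 N. Pads are 22 mm wide; open, the fingers measure 114 mm over their backs; the gripper's body (76 mm by 85 mm) begins 54 mm behind the grasp point. The pads swing forward as they close: fully open they stand 13 mm farther back than shut.
Start: joints at [1.235, 0.477, 0.022, 1.555, -0.011, 1.109, -0.083], TCP at [0.152, -0.658, 0.256] pointing down, gripper open.
Joint ranges: [-2.96, 2.96], [-0.34, 2.1], [-1.41, 1.46], [0.24, 2.44], [-1.37, 4.51], [0.17, 1.92], [-2.96, 2.96]. Speed limits (rad/s): [2.39, 2.39, 3.14, 3.14, 3.14, 3.14, 3.14].

### API

Orientations are given as a unit quaternion [w, x, y, z].
In Python, from station import * gives the robot as it stands.
- The arm moves only by the tool drive_tool, never from a script. Its argument "increments" is a list of rows, each an object of numbers: "claw": the finger opening in m, from 0 to 0.0854; "dx", "dy", "dz": the shift along the tool's x, y, z in m; "wx", "wy", "wz": the turn, a rotation vector about the tool's x, y, z in degrees. A call has 1 to 20 rows; each row shifts and turns the commanded pose from where the row before left it, along the tool's axes as they then stand; what a row does not reach is not made up. A row lasts 1/8 s, in which the tool goes at most 62.5 mm and 10.7 degrees, less where a joint would pass 70% of its speed; a pose out of reach is approached as far as the arm can. A call with a gripper value outside its range is refused whole. The fingers move at their own pace and stop on an object; "newtons" is the grip in N (left out, the last holds). Time passes only in rows, so rows that do not move let the fingers close. It gives the time, the measured TCP pose, the force, the opening and the grip force at its end, in the units of the state.
- get_obs(): the state, without advancing time (a new reading comes with each control period).
- read_camera(name): name is "side" or "top"; returns (picture, depth): 400x640x3 uint8, red, green, blue; 400x640 float32, m along the optical axis (not along the pixel's ray), 0 where there is no reading.
- calibration(name): a dict with "intrinsics" (3x3 intrinsics, pixels), "R" (3x3) and "t" (3): a world point X has camera coordinates R X + t. Camera axes: x right, y down, z forward; pixel columns grow to the right and rows downward; lengths in m; the calibration is good to about 2 mm. A picture is of the moment at which its call begins. calibration takes no time and is no camera call.
- hand_in(): hands the job in; it is judged then, once.
The state is a dict: "t": time; "q": joint angles; "joint_vel": joint speeds; "joint_torque": joint torques, N m; "eef_pos": TCP position; "tool_rot": TCP orientation; "contact_force": force on the tool from outside, world axes, zero at the start; "torque": the same for the moment, N m; "gripper_width": opening from 0.0 (shut) to 1.0 (fully open); "grasp_force": force on a finger pad.
Only numpy, scipy, OpenCV 4.12 (cv2) and the standard library are available. Lean on these libraries where they do the work, as an engineer would, in place of code of your own. Each camera call takes 0.05 s, during which the arm holds its last target. There are 200 camera calls.

## Working session

There is one attempt and no reset: what is moved stays moved. The work goes in short steps, Python scripts to look and compute and a tool call to move; the robot and the scene stay as the last step left them, time stands still between calls to the robot, and variables do not carry over. Pictures are saved under pics/ and viewed, at most 10 in all, crops included, and the job is handed in when it is done.

Besides the shell and the picture viewer there is one more tool, called after "Call:" by a JSON object that holds its "name" and its "arguments". drive_tool: Moves the arm, as the interface text tells. Its arguments: {"type":"object","properties":{"increments":{"type":"array","items":{"type":"object","properties":{"claw":{"type":"number"},"dx":{"type":"number"},"dy":{"type":"number"},"dz":{"type":"number"},"wx":{"type":"number"},"wy":{"type":"number"},"wz":{"type":"number"}}}},"newtons":{"type":"number"}},"required":["increments"]}

```bash
ls; mkdir -p pics
cat > h.py <<'E'
from station import *
import numpy as np, cv2
from scipy.spatial.transform import Rotation as Ro
def cloud(name):
    im,d=read_camera(name); c=calibration(name); K=np.array(c["intrinsics"]);R=np.array(c["R"]);t=np.array(c["t"])
    v,u=np.mgrid[:400,:640]; p=np.stack([(u-K[0,2])/K[0,0]*d,(v-K[1,2])/K[1,1]*d,d],-1)
    P=(p-t)@R; P[d==0]=np.nan
    return im,P
def proj(name,X):
    c=calibration(name); p=np.array(c["R"])@np.array(X)+np.array(c["t"]); q=np.array(c["intrinsics"])@p; return q[:2]/q[2]
E
python3 - <<'E'
from h import *
for n in("side","top"):
    im,P=cloud(n); cv2.imwrite(f"pics/{n}0.png",im[...,::-1]); np.savez(f"{n}0.npz",im=im,P=P)
    c=calibration(n); print(n,-np.array(c["R"]).T@np.array(c["t"]))
print(get_obs())
E
```

```text
pics
side [0.67632145 0.67762287 1.29149902]
top [0.39690312 0.04655793 1.54800405]
{'t': 0.1, 'q': array([ 1.23488082,  0.47770437,  0.02235767,  1.5563585 , -0.01144736,
        1.1093206 , -0.08311395]), 'joint_vel': array([ 0.00141547, -0.00234985, -0.00082839, -0.00261017,  0.00197889,
       -0.00024324,  0.0003135 ]), 'joint_torque': array([ 5.63820897e-03, -5.97751880e+01,  1.61376569e+00, -2.81950736e+01,
        1.28216986e-02,  5.02099443e-03,  5.36626487e-06]), 'eef_pos': array([ 0.15230405, -0.65707836,  0.25542949]), 'tool_rot': array([-8.11524509e-04,  9.93518262e-01,  1.13669572e-01, -1.80699945e-04]), 'contact_force': array([-0.35331055, -0.25541825, -0.54054289]), 'torque': array([-0.02771257,  0.01109693,  0.0275925 ]), 'grasp_force': 0.0, 'gripper_width': 0.9972054322723191}
```

View pics/side0.png

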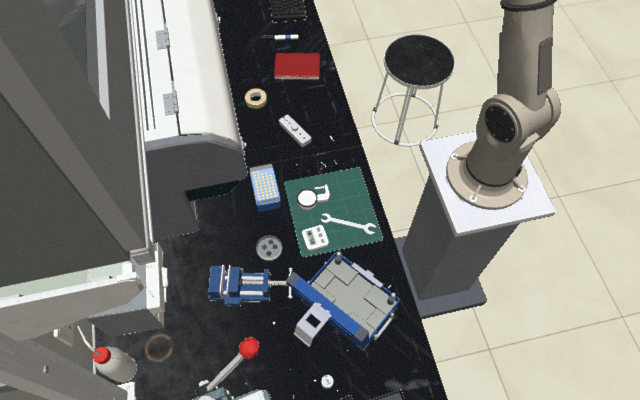

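View pics/top0.png

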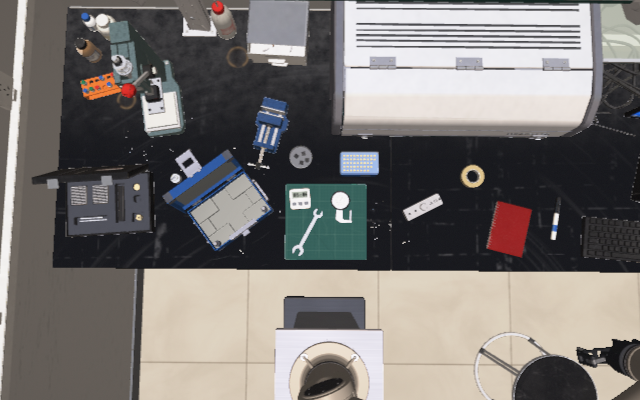

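The side view shows the bar die at about (295,129) and the open case at (350,300) with the lid upright and the hasp at (312,322). The top view shows the die at (423,207) and the case at (220,200), turned.

Run:
```python
from h import *
D={n:np.load(n+"0.npz") for n in("side","top")}
T=D["top"];P=T["P"];
def pr(n,u,v): print(n,u,v,np.round(D[n]["P"][v,u],4), D[n]["im"][v,u])
for u,v in[(423,207),(405,215),(440,198),(410,235),(220,200),(300,198),(340,205),(360,163)]: pr("top",u,v)
def rect(m,P,lo,hi):
    q=P[m].astype(np.float32); q=q[(q[:,2]>lo)&(q[:,2]<hi)]
    r=cv2.minAreaRect(np.ascontiguousarray(q[:,:2]*1000)); print(len(q),"rect mm",r,np.median(q,0)); return q
for n,(u0,u1,v0,v1) in {"top":(398,448,188,224),"side":(272,318,108,152)}.items():
    Pn=D[n]["P"]; m=np.zeros((400,640),bool); m[v0:v1,u0:u1]=1
    rect(m,Pn,0.008,0.04)
    rect(m,Pn,0.014,0.022)
im=T["im"][130:270,150:290,::-1]; a=cv2.resize(im,(560,560),interpolation=cv2.INTER_CUBIC)
cv2.imwrite("pics/c_top.png",a)
im=D["side"]["im"][230:370,270:430,::-1]; cv2.imwrite("pics/c_side.png",cv2.resize(im,(640,560),interpolation=cv2.INTER_CUBIC))
```

```text
top 423 207 [ 0.5135 -0.2777  0.0258] [219 215 217]
top 405 215 [ 0.4902 -0.2267  0.0098] [152 148 149]
top 440 198 [ 0.5417 -0.3309  0.0172] [114 112 114]
top 410 235 [ 0.4305 -0.2423  0.0035] [24 25 29]
top 220 200 [0.5272 0.3226 0.0497] [176 173 167]
top 300 198 [0.5378 0.089  0.0206] [247 245 245]
top 340 205 [ 0.5179 -0.0308  0.019 ] [247 246 246]
top 360 163 [ 0.6379 -0.0865  0.0653] [219 207 183]
491 rect mm ((509.2438049316406, -295.6099853515625), (75.13239288330078, 145.3068389892578), 22.640567779541016) [ 0.513928   -0.27780855  0.01775102]
343 rect mm ((514.4453735351562, -279.3651123046875), (35.884735107421875, 117.75074768066406), 26.358739852905273) [ 0.51433456 -0.27970216  0.01771722]
409 rect mm ((515.5481567382812, -275.2047119140625), (51.19643020629883, 121.97479248046875), 34.780433654785156) [ 0.51616263 -0.2705585   0.01660932]
273 rect mm ((516.6016235351562, -274.9359130859375), (38.063385009765625, 119.79039764404297), 26.249948501586914) [ 0.517712   -0.27247292  0.01699159]
```

View pics/c_top.png

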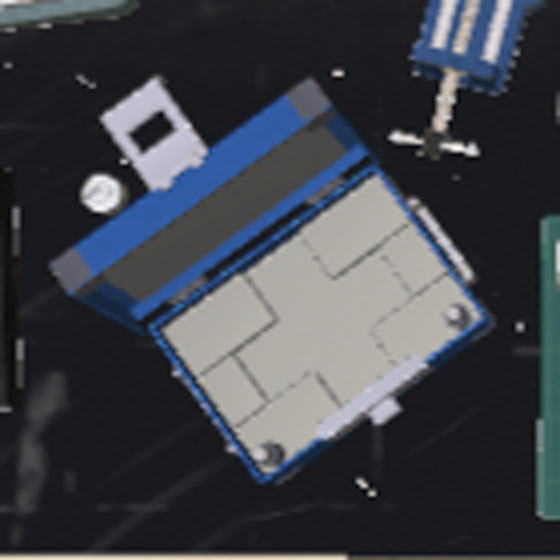

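View pics/c_side.png

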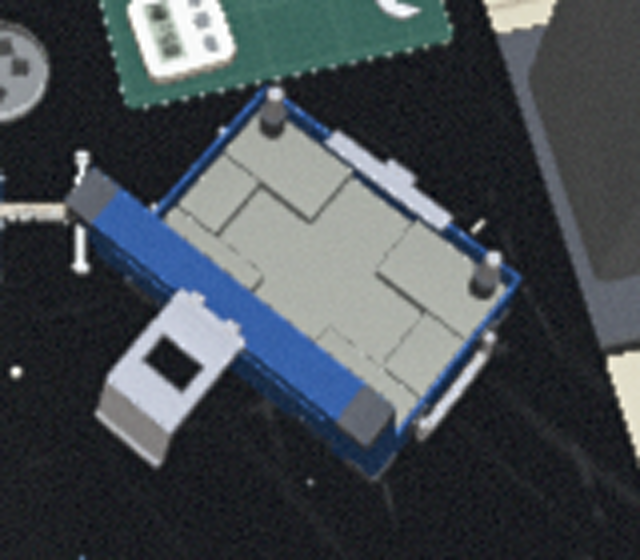

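The crops show the rim corners in the top crop at about (265,482), (492,320), (378,168) and (148,322). The lifter tips are at (268,452) and (458,312) in the top crop, and at (275,93) and (493,258) in the side crop. The hasp stands up from the lid, with its window at (152,130).

```bash
cat >> h.py <<'E'
def ray(n,uv,z):
    c=calibration(n);K=np.array(c["intrinsics"]);R=np.array(c["R"]);t=np.array(c["t"])
    d=R.T@np.linalg.inv(K)@np.array([uv[0],uv[1],1.]); o=-R.T@t
    return o+d*(z-o[2])/d[2]
E
python3 - <<'E'
from h import *
D={n:np.load(n+"0.npz") for n in("side","top")}
r=[ray("top",(u/4+149.6,v/4+129.6),0.078) for u,v in[(265,482),(492,320),(378,168),(148,322)]]
print(np.round(r,4)); r=np.array(r)
print("side lens",[round(np.linalg.norm(r[i]-r[(i+1)%4]),4) for i in range(4)], r.mean(0))
y=r[0]-r[1]; print("yaw front",np.degrees(np.arctan2(-y[0],y[1])), "back",np.degrees(np.arctan2(-(r[3]-r[2])[0],(r[3]-r[2])[1])))
for n,s,o,ps in(("top",4,(149.6,129.6),[(268,452),(458,312)]),("side",4,(269.6,229.6),[(275,93),(493,258)])):
    a=[ray(n,(u/s+o[0],v/s+o[1]),0.114) for u,v in ps]; print(n,np.round(a,4),np.linalg.norm(a[0]-a[1]),(a[0]+a[1])/2)
for n in D:
    P=D[n]["P"];im=D[n]["im"].astype(int)
    box=(P[...,0]>.38)&(P[...,0]<.7)&(P[...,1]>.15)&(P[...,1]<.5)
    m=box&(abs(P[...,2]-.057)<.006)&(im[...,0]>130)&(im[...,0]<210)&(np.ptp(im,axis=-1)<35)
    q=P[m][:,:2].astype(np.float32)*1000; print(n,len(q),cv2.minAreaRect(q),np.median(P[m],0))
    m=box&(P[...,2]>.12)
    q=P[m]; print(" lid/hasp z",np.percentile(q[:,2],[50,90,99]))
    m=box&(abs(P[...,2]-.078)<.006)&(im[...,2]>im[...,0]+30); q=P[m][:,:2].astype(np.float32)*1000
    print(" rim",len(q),cv2.minAreaRect(q))
E
```

```text
[[0.3815 0.3253 0.078 ]
 [0.4984 0.1657 0.078 ]
 [0.6078 0.2499 0.078 ]
 [0.4948 0.4123 0.078 ]]
side lens [np.float64(0.1978), np.float64(0.138), np.float64(0.1978), np.float64(0.1429)] [0.49560166 0.28832227 0.078     ]
yaw front 36.22238589621335 back 34.81582120147158
top [[0.4026 0.317  0.114 ]
 [0.5013 0.1867 0.114 ]] 0.16345456833771954 [0.45194058 0.25184494 0.114     ]
side [[0.5011 0.1933 0.114 ]
 [0.4013 0.3251 0.114 ]] 0.16535243119202386 [0.45119523 0.25918311 0.114     ]
side 1515 ((494.931884765625, 258.23870849609375), (129.25982666015625, 270.2160339355469), 36.4610710144043) [0.47740927 0.28924136 0.05606915]
 lid/hasp z [0.2302279  0.23395951 0.23664015]
 rim 193 ((487.66729736328125, 286.6273193359375), (124.3768081665039, 202.01564025878906), 35.948081970214844)
top 1587 ((511.5730895996094, 263.8067626953125), (150.0574188232422, 278.2061767578125), 39.61481475830078) [0.49801277 0.29304716 0.05654845]
 lid/hasp z [0.22890364 0.23468622 0.23847812]
 rim 235 ((500.79302978515625, 293.5636291503906), (154.56600952148438, 200.04681396484375), 36.813045501708984)
```

```bash
cat >> h.py <<'E'
YAW=np.radians(36.5); CASE=np.array([.496,.291,0])
CR=Ro.from_euler('z',YAW).as_matrix()
def C(x,y,z): return CASE+CR@np.array([x,y,z])
def delta(p,yang=None,o=None):
    o=o or get_obs(); q=np.array(o["tool_rot"]); R=Ro.from_quat(q[[1,2,3,0]])
    print("t",round(o["t"],2),"pos",np.round(o["eef_pos"],4),"yang",round(np.degrees(np.arctan2(*R.as_matrix()[[1,0],1])),1),"tilt z",np.round(R.as_matrix()[:,2],3),"F",np.round(o["contact_force"],1))
    R1=R
    if yang is not None:
        a=np.radians(yang); y=np.array([np.cos(a),np.sin(a),0]); z=np.array([0,0,-1.]); x=np.cross(y,z)
        R1=Ro.from_matrix(np.stack([x,y,z],1)); print("rotvec tool deg",np.round(np.degrees((R.inv()*R1).as_rotvec()),1))
    d=np.array(p)-o["eef_pos"]; print("d before rot",np.round(R.inv().apply(d)*1000,1),"after rot",np.round(R1.inv().apply(d)*1000,1))
E
python3 - <<'E'
from h import *
import station; print([k for k in dir(station) if not k.startswith('_')], getattr(station,'finger_overhang',None))
delta([.515,-.277,.12],26.3)
E
```

```text
['PlanningError', 'calibration', 'finger_overhang', 'get_obs', 'hand_in', 'read_camera'] 0.025
t 0.1 pos [ 0.1523 -0.6571  0.2554] yang -76.9 tilt z [-0.001  0.002 -1.   ] F [-0.4 -0.3 -0.5]
rotvec tool deg [-1.000e-01 -1.000e-01 -1.032e+02]
d before rot [ 439.2 -288.1  135.8] after rot [180.  493.6 135.4]
```

Call:
{"name": "drive_tool", "arguments": {"increments": [{"dx":44,"claw":0.0854}]}}

```text
schema error: expected keys claw, dx, dy, dz, wx, wy, wz
```

Call:
{"name": "drive_tool", "arguments": {"increments": [{"claw":0.0854,"dx":0.044,"dy":-0.029,"dz":0.008,"wx":0,"wy":0,"wz":0},{"claw":0.0854,"dx":0.044,"dy":-0.029,"dz":0.008,"wx":0,"wy":0,"wz":0},{"claw":0.0854,"dx":0.044,"dy":-0.029,"dz":0.008,"wx":0,"wy":0,"wz":0},{"claw":0.0854,"dx":0.044,"dy":-0.029,"dz":0.008,"wx":0,"wy":0,"wz":0},{"claw":0.0854,"dx":0.044,"dy":-0.029,"dz":0.008,"wx":0,"wy":0,"wz":0},{"claw":0.0854,"dx":0.044,"dy":-0.029,"dz":0.008,"wx":0,"wy":0,"wz":0},{"claw":0.0854,"dx":0.044,"dy":-0.029,"dz":0.008,"wx":0,"wy":0,"wz":0},{"claw":0.0854,"dx":0.044,"dy":-0.029,"dz":0.008,"wx":0,"wy":0,"wz":0},{"claw":0.0854,"dx":0.044,"dy":-0.029,"dz":0.008,"wx":0,"wy":0,"wz":0},{"claw":0.0854,"dx":0.044,"dy":-0.029,"dz":0.008,"wx":0,"wy":0,"wz":0},{"claw":0.0854,"dx":0,"dy":0,"dz":0.008,"wx":0,"wy":0,"wz":-10.3},{"claw":0.0854,"dx":0,"dy":0,"dz":0.008,"wx":0,"wy":0,"wz":-10.3},{"claw":0.0854,"dx":0,"dy":0,"dz":0.008,"wx":0,"wy":0,"wz":-10.3},{"claw":0.0854,"dx":0,"dy":0,"dz":0.008,"wx":0,"wy":0,"wz":-10.3},{"claw":0.0854,"dx":0,"dy":0,"dz":0.008,"wx":0,"wy":0,"wz":-10.3},{"claw":0.0854,"dx":0,"dy":0,"dz":0.008,"wx":0,"wy":0,"wz":-10.3},{"claw":0.0854,"dx":0,"dy":0,"dz":0.008,"wx":0,"wy":0,"wz":-10.3},{"claw":0.0854,"dx":0,"dy":0,"dz":0,"wx":0,"wy":0,"wz":-10.3},{"claw":0.0854,"dx":0,"dy":0,"dz":0,"wx":0,"wy":0,"wz":-10.3},{"claw":0.0854,"dx":0,"dy":0,"dz":0,"wx":0,"wy":0,"wz":-10.3}], "newtons": 60}}

```text
t: 2.6
eef_pos: [0.5153, -0.2757, 0.1199]
tool_rot: [-0.0, 0.527, 0.85, -0.0]
contact_force: [-0.1, 0.6, 0.2]
gripper_width: 0.997
grasp_force: 0.0
```

Run:
```python
from h import *
delta([.515,-.277,.030],26.3)
ims=[]
for n,(u0,v0) in(("top",(370,150)),("side",(245,70))):
    im,P=cloud(n); a=cv2.resize(im[v0:v0+110,u0:u0+100,::-1],(400,440),interpolation=cv2.INTER_CUBIC); ims.append(a)
cv2.imwrite("pics/die1.png",np.hstack(ims))
```

```text
t 2.6 pos [ 0.5153 -0.2757  0.1199] yang 26.4 tilt z [-0.001  0.    -1.   ] F [-0.1  0.6  0.2]
rotvec tool deg [-0.  -0.   0.1]
d before rot [-1.1 -0.8 89.9] after rot [-1.1 -0.8 89.9]
```

View pics/die1.png

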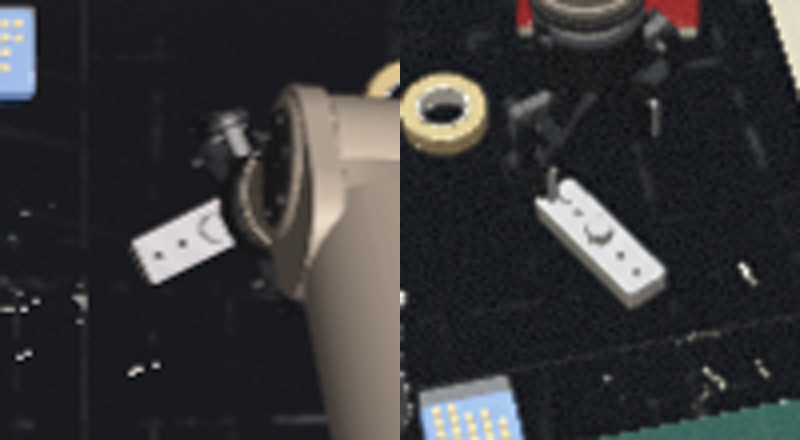

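The side half shows the die under the gripper, with its stud at (600,235) on the middle of the bar. The gripper is aligned across it, so I descend and grip.

Call:
{"name": "drive_tool", "arguments": {"increments": [{"claw":0.0854,"dx":-0.001,"dy":-0.001,"dz":0.03,"wx":0,"wy":0,"wz":0},{"claw":0.0854,"dx":0,"dy":0,"dz":0.03,"wx":0,"wy":0,"wz":0},{"claw":0.0854,"dx":0,"dy":0,"dz":0.022,"wx":0,"wy":0,"wz":0},{"claw":0.0854,"dx":0,"dy":0,"dz":0.01,"wx":0,"wy":0,"wz":0},{"claw":0.02,"dx":0,"dy":0,"dz":0,"wx":0,"wy":0,"wz":0},{"claw":0.02,"dx":0,"dy":0,"dz":0,"wx":0,"wy":0,"wz":0},{"claw":0.02,"dx":0,"dy":0,"dz":0,"wx":0,"wy":0,"wz":0},{"claw":0.02,"dx":0,"dy":0,"dz":0,"wx":0,"wy":0,"wz":0},{"claw":0.02,"dx":0,"dy":0,"dz":0,"wx":0,"wy":0,"wz":0},{"claw":0.02,"dx":0,"dy":0,"dz":0,"wx":0,"wy":0,"wz":0}], "newtons": 60}}

```text
t: 3.95
eef_pos: [0.516, -0.2774, 0.0296]
tool_rot: [0.001, 0.53, 0.848, 0.0]
contact_force: [-1.2, 0.9, 6.1]
gripper_width: 0.403
grasp_force: 61.7
```

Run:
```python
from h import *
o=get_obs(); print(o["gripper_width"],o["grasp_force"])
for n,(u0,u1,v0,v1) in {"top":(398,448,188,224),"side":(272,318,108,152)}.items():
    im,P=cloud(n); im=im.astype(int); m=np.zeros((400,640),bool); m[v0:v1,u0:u1]=1
    m&=(P[...,2]>.013)&(P[...,2]<.022)&(im.min(-1)>150); print(n,m.sum(),cv2.minAreaRect(P[m][:,:2].astype(np.float32)*1000))
Z=.25
delta(C(0,0,Z),36.5)
```

```text
0.40284480218257945 61.73522114753723
top 146 ((500.17559814453125, -246.68212890625), (35.45331954956055, 46.678619384765625), 24.002716064453125)
side 146 ((513.6367797851562, -269.9706726074219), (37.505001068115234, 108.78022766113281), 23.908252716064453)
t 4.05 pos [ 0.516  -0.2774  0.0295] yang 26.0 tilt z [ 0.002 -0.001 -1.   ] F [-0.1  1.   6.5]
rotvec tool deg [  0.1   0.1 -10.5]
d before rot [ 519.1  231.8 -221.1] after rot [ 468.8  322.  -220.5]
```

Call:
{"name": "drive_tool", "arguments": {"increments": [{"claw":0.02,"dx":0,"dy":0,"dz":-0.04,"wx":0,"wy":0,"wz":0},{"claw":0.02,"dx":0,"dy":0,"dz":-0.05,"wx":0,"wy":0,"wz":0},{"claw":0.02,"dx":0,"dy":0,"dz":-0.05,"wx":0,"wy":0,"wz":0},{"claw":0.02,"dx":0.03,"dy":0.013,"dz":-0.045,"wx":0,"wy":0,"wz":0},{"claw":0.02,"dx":0.045,"dy":0.02,"dz":-0.035,"wx":0,"wy":0,"wz":0},{"claw":0.02,"dx":0.05,"dy":0.022,"dz":0,"wx":0,"wy":0,"wz":0},{"claw":0.02,"dx":0.05,"dy":0.022,"dz":0,"wx":0,"wy":0,"wz":0},{"claw":0.02,"dx":0.05,"dy":0.022,"dz":0,"wx":0,"wy":0,"wz":0},{"claw":0.02,"dx":0.05,"dy":0.022,"dz":0,"wx":0,"wy":0,"wz":0},{"claw":0.02,"dx":0.05,"dy":0.022,"dz":0,"wx":0,"wy":0,"wz":0},{"claw":0.02,"dx":0.05,"dy":0.022,"dz":0,"wx":0,"wy":0,"wz":0},{"claw":0.02,"dx":0.05,"dy":0.022,"dz":0,"wx":0,"wy":0,"wz":0},{"claw":0.02,"dx":0.05,"dy":0.022,"dz":0,"wx":0,"wy":0,"wz":0},{"claw":0.02,"dx":0.03,"dy":0.016,"dz":0,"wx":0,"wy":0,"wz":-5.2},{"claw":0.02,"dx":0.01,"dy":0.005,"dz":0,"wx":0,"wy":0,"wz":-5.3},{"claw":0.02,"dx":0,"dy":0,"dz":0,"wx":0,"wy":0,"wz":0}]}}

```text
t: 6.05
eef_pos: [0.4938, 0.2873, 0.2479]
tool_rot: [-0.0, 0.449, 0.893, -0.0]
contact_force: [0.7, -0.0, -3.6]
gripper_width: 0.404
grasp_force: 61.2
```

```bash
sed -i 's/CASE=np.array.*/CASE=np.array([.496,.2896,0])/' h.py
python3 - <<'E'
from h import *
o=get_obs(); print(o["gripper_width"],o["grasp_force"])
delta(C(0,0,.045+.032),36.5)
E
```

```text
0.4038674966315057 61.19728088378906
t 6.05 pos [0.4938 0.2873 0.2479] yang 36.6 tilt z [-0.001  0.    -1.   ] F [ 0.7 -0.  -3.6]
rotvec tool deg [-0.  -0.   0.1]
d before rot [  0.4   3.3 170.9] after rot [  0.5   3.2 170.9]
```

Call:
{"name": "drive_tool", "arguments": {"increments": [{"claw":0.02,"dx":0,"dy":0.003,"dz":0.04,"wx":0,"wy":0,"wz":0},{"claw":0.02,"dx":0,"dy":0,"dz":0.045,"wx":0,"wy":0,"wz":0},{"claw":0.02,"dx":0,"dy":0,"dz":0.04,"wx":0,"wy":0,"wz":0},{"claw":0.02,"dx":0,"dy":0,"dz":0.02,"wx":0,"wy":0,"wz":0},{"claw":0.02,"dx":0,"dy":0,"dz":0.01,"wx":0,"wy":0,"wz":0},{"claw":0.02,"dx":0,"dy":0,"dz":0.005,"wx":0,"wy":0,"wz":0},{"claw":0.02,"dx":0,"dy":0,"dz":0.005,"wx":0,"wy":0,"wz":0},{"claw":0.02,"dx":0,"dy":0,"dz":0,"wx":0,"wy":0,"wz":0}]}}

```text
t: 7.05
eef_pos: [0.4973, 0.2885, 0.0837]
tool_rot: [0.0, 0.45, 0.893, 0.0]
contact_force: [0.1, -0.3, -3.5]
gripper_width: 0.405
grasp_force: 61.1
```

Call:
{"name": "drive_tool", "arguments": {"increments": [{"claw":0.02,"dx":0,"dy":0,"dz":0.003,"wx":0,"wy":0,"wz":0},{"claw":0.02,"dx":0,"dy":0,"dz":0.003,"wx":0,"wy":0,"wz":0},{"claw":0.02,"dx":0,"dy":0,"dz":0.002,"wx":0,"wy":0,"wz":0},{"claw":0.02,"dx":0,"dy":0,"dz":0,"wx":0,"wy":0,"wz":0}]}}

```text
t: 7.55
eef_pos: [0.4969, 0.2883, 0.0751]
tool_rot: [-0.0, 0.45, 0.893, -0.0]
contact_force: [0.3, -0.2, -3.0]
gripper_width: 0.406
grasp_force: 61.2
```

Call:
{"name": "drive_tool", "arguments": {"increments": [{"claw":0.02,"dx":0,"dy":0,"dz":0.001,"wx":0,"wy":0,"wz":0},{"claw":0.02,"dx":0,"dy":0,"dz":0.001,"wx":0,"wy":0,"wz":0},{"claw":0.02,"dx":0,"dy":0,"dz":0,"wx":0,"wy":0,"wz":0},{"claw":0.05,"dx":0,"dy":0,"dz":0,"wx":0,"wy":0,"wz":0},{"claw":0.06,"dx":0,"dy":0,"dz":0,"wx":0,"wy":0,"wz":0},{"claw":0.06,"dx":0,"dy":0,"dz":0,"wx":0,"wy":0,"wz":0},{"claw":0.06,"dx":0,"dy":0,"dz":0,"wx":0,"wy":0,"wz":0}]}}

```text
t: 8.43
eef_pos: [0.497, 0.2884, 0.0732]
tool_rot: [-0.0, 0.45, 0.893, 0.0]
contact_force: [-0.2, -0.4, 0.2]
gripper_width: 0.703
grasp_force: 0.0
```

Call:
{"name": "drive_tool", "arguments": {"increments": [{"claw":0.06,"dx":0,"dy":0,"dz":-0.02,"wx":0,"wy":0,"wz":0},{"claw":0.06,"dx":0,"dy":0,"dz":-0.04,"wx":0,"wy":0,"wz":0},{"claw":0.04,"dx":0,"dy":0,"dz":-0.05,"wx":0,"wy":0,"wz":0},{"claw":0.02,"dx":0,"dy":0,"dz":-0.055,"wx":0,"wy":0,"wz":0},{"claw":0,"dx":0,"dy":0,"dz":-0.055,"wx":0,"wy":0,"wz":0},{"claw":0,"dx":0,"dy":0,"dz":-0.03,"wx":0,"wy":0,"wz":0}]}}

```text
t: 9.18
eef_pos: [0.4971, 0.2895, 0.3281]
tool_rot: [0.001, 0.449, 0.893, 0.002]
contact_force: [-0.2, 0.9, -0.3]
gripper_width: -0.007
grasp_force: 0.0
```

Run:
```python
from h import *
for n in("side","top"):
    P0=np.load(n+"0.npz"); P=P0["P"]; im=P0["im"].astype(int)
    L=(P-CASE)@CR  # case frame
    blue=(im[...,2]>im[...,0]+30)
    box=(abs(L[...,1])<.1)&(L[...,0]>.03)&(L[...,0]<.25)
    m=box&(L[...,2]>.1)&blue; q=L[m]; print(n,"lid",len(q),"zpct",np.round(np.percentile(q[:,2],[2,50,98]),3))
    for z in(.12,.15,.18,.21,.23):
        s=q[abs(q[:,2]-z)<.01]; 
        if len(s): print("  z",z,len(s),"x pct",np.round(np.percentile(s[:,0],[2,50,98]),3))
    h=(abs(L[...,1])<.025)&(L[...,0]>.09)&(L[...,0]<.25)&(L[...,2]>.14)&(np.ptp(im,axis=-1)<45)&(im.min(-1)>90); q=L[h]
    print(" hasp",len(q),"y",np.round(np.percentile(q[:,1],[3,97]),3))
    for x0 in np.arange(.1,.22,.015):
        s=q[abs(q[:,0]-x0)<.0075]
        if len(s): print("  x",round(x0,3),len(s),np.round(np.percentile(s[:,2],[5,50,95]),3))
delta(C(.165,.072,.32),36.5)
im,P=cloud("side"); cv2.imwrite("pics/s2.png",cv2.resize(im[200:370,260:430,::-1],(600,600),interpolation=cv2.INTER_CUBIC))
```

```text
side lid 1197 zpct [0.121 0.23  0.235]
  z 0.12 33 x pct [0.092 0.094 0.097]
  z 0.15 48 x pct [0.096 0.099 0.102]
  z 0.18 52 x pct [0.101 0.104 0.107]
  z 0.21 47 x pct [0.106 0.108 0.11 ]
  z 0.23 917 x pct [0.087 0.098 0.111]
 hasp 690 y [-0.017  0.024]
  x 0.1 6 [0.169 0.234 0.236]
  x 0.115 141 [0.23  0.234 0.237]
  x 0.13 124 [0.229 0.232 0.235]
  x 0.145 62 [0.227 0.231 0.233]
  x 0.16 150 [0.227 0.23  0.233]
  x 0.175 207 [0.191 0.211 0.23 ]
top lid 673 zpct [0.102 0.231 0.238]
  z 0.12 14 x pct [0.082 0.089 0.091]
  z 0.15 14 x pct [0.079 0.094 0.096]
  z 0.21 4 x pct [0.082 0.083 0.084]
  z 0.23 588 x pct [0.085 0.097 0.109]
 hasp 326 y [-0.019  0.022]
  x 0.1 10 [0.234 0.238 0.242]
  x 0.115 88 [0.23  0.234 0.238]
  x 0.13 76 [0.228 0.233 0.237]
  x 0.145 46 [0.228 0.231 0.235]
  x 0.16 96 [0.225 0.23  0.233]
  x 0.175 10 [0.194 0.227 0.231]
t 9.18 pos [0.4971 0.2895 0.3281] yang 36.6 tilt z [ 0.004  0.003 -1.   ] F [-0.2  0.9 -0.3]
rotvec tool deg [0.3 0.  0.1]
d before rot [ 72.4 164.3   8.9] after rot [ 72.7 164.2   8.1]
```

View pics/s2.png

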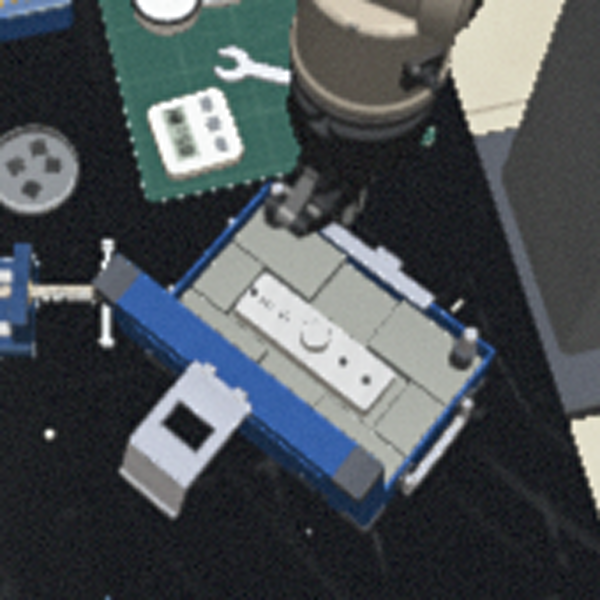

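The die lies flat in the bed, centred at about (315,335). The lid is about 1.73 rad open and the hasp points straight back. I go behind the lid on its left side with the fingers shut.

Call:
{"name": "drive_tool", "arguments": {"increments": [{"claw":0,"dx":0.024,"dy":0.05,"dz":0,"wx":0,"wy":0,"wz":0},{"claw":0,"dx":0.024,"dy":0.05,"dz":0,"wx":0,"wy":0,"wz":0},{"claw":0,"dx":0.024,"dy":0.05,"dz":0,"wx":0,"wy":0,"wz":0},{"claw":0,"dx":0,"dy":0,"dz":0.02,"wx":0,"wy":0,"wz":0},{"claw":0,"dx":0,"dy":0,"dz":0.045,"wx":0,"wy":0,"wz":0},{"claw":0,"dx":0,"dy":0,"dz":0.043,"wx":0,"wy":0,"wz":0},{"claw":0,"dx":0,"dy":0,"dz":0,"wx":0,"wy":0,"wz":0}]}}

```text
t: 10.1
eef_pos: [0.5733, 0.4328, 0.212]
tool_rot: [-0.001, 0.45, 0.893, -0.003]
contact_force: [-0.3, -0.4, 1.1]
gripper_width: 0.002
grasp_force: 0.0
```

Call:
{"name": "drive_tool", "arguments": {"increments": [{"claw":0,"dx":0,"dy":-0.018,"dz":0,"wx":0,"wy":0,"wz":0},{"claw":0,"dx":0,"dy":-0.012,"dz":0,"wx":0,"wy":0,"wz":0},{"claw":0,"dx":0,"dy":-0.015,"dz":-0.003,"wx":0,"wy":0,"wz":0},{"claw":0,"dx":0,"dy":-0.018,"dz":-0.006,"wx":0,"wy":0,"wz":0},{"claw":0,"dx":0,"dy":-0.018,"dz":-0.006,"wx":0,"wy":0,"wz":0}]}}

```text
t: 10.72
eef_pos: [0.509, 0.3867, 0.2312]
tool_rot: [0.0, 0.45, 0.893, 0.0]
contact_force: [0.9, 0.8, -1.2]
gripper_width: -0.003
grasp_force: 0.8
```

```bash
cat >> h.py <<'E'
def where():
    o=get_obs(); print("t",round(o["t"],2),"case pos",np.round((o["eef_pos"]-CASE)@CR*1000,1),"F case",np.round(np.array(o["contact_force"])@CR,1))
E
python3 -c "
from h import *
where()"
```

```text
t 10.72 case pos [ 68.2  70.3 231.2] F case [ 1.2  0.2 -1.2]
```

Contact is about 1 N, and the lid is following.

Call:
{"name": "drive_tool", "arguments": {"increments": [{"claw":0,"dx":0,"dy":-0.024,"dz":0.005,"wx":0,"wy":0,"wz":0},{"claw":0,"dx":0,"dy":-0.023,"dz":0.009,"wx":0,"wy":0,"wz":0},{"claw":0,"dx":0,"dy":-0.018,"dz":0.017,"wx":0,"wy":0,"wz":0},{"claw":0,"dx":0,"dy":-0.018,"dz":0.018,"wx":0,"wy":0,"wz":0},{"claw":0,"dx":0,"dy":-0.008,"dz":0.014,"wx":0,"wy":0,"wz":0},{"claw":0,"dx":0,"dy":-0.008,"dz":0.013,"wx":0,"wy":0,"wz":0},{"claw":0,"dx":0,"dy":0,"dz":0,"wx":0,"wy":0,"wz":0}]}}

```text
t: 11.6
eef_pos: [0.4294, 0.3278, 0.1535]
tool_rot: [-0.0, 0.45, 0.893, -0.001]
contact_force: [0.6, -0.1, 0.9]
gripper_width: 0.002
grasp_force: 0.0
```

```bash
python3 -c "
from h import *
where()
im,P=cloud('side'); cv2.imwrite('pics/s3.png',cv2.resize(im[200:370,260:430,::-1],(600,600),interpolation=cv2.INTER_CUBIC)); np.savez('s3.npz',im=im,P=P)
im=im.astype(int); L=(P-CASE)@CR
h=(abs(L[...,1])<.023)&(L[...,0]<-.04)&(L[...,0]>-.2)&(L[...,2]>.12)&(np.ptp(im,axis=-1)<45)&(im.min(-1)>90); q=L[h]
for z in np.arange(.12,.24,.01):
    s=q[abs(q[:,2]-z)<.005]
    if len(s): print(round(z,2),len(s),np.round(np.percentile(s,[5,50,95],axis=0)[:,:2].T,3).tolist())
b=(im[...,2]>im[...,0]+30)&(abs(L[...,1]+.05)<.03)&(L[...,2]>.07)&(abs(L[...,0])<.1); q=L[b]
a=np.polyfit(q[:,0],q[:,2],1); print('lid slope',a,len(q))
"
```

```text
t 11.6 case pos [-30.8  70.3 153.5] F case [ 0.4 -0.4  0.9]
0.12 3 [[-0.062, -0.056, -0.053], [0.016, 0.018, 0.02]]
0.13 1 [[-0.057, -0.057, -0.057], [0.017, 0.017, 0.017]]
0.17 2 [[-0.07, -0.069, -0.069], [-0.018, -0.008, 0.002]]
0.18 154 [[-0.067, -0.055, -0.042], [-0.018, -0.002, 0.017]]
0.19 28 [[-0.05, -0.043, -0.04], [-0.015, 0.007, 0.021]]
lid slope [-0.15170651  0.10931951] 1293
```

View pics/s3.png

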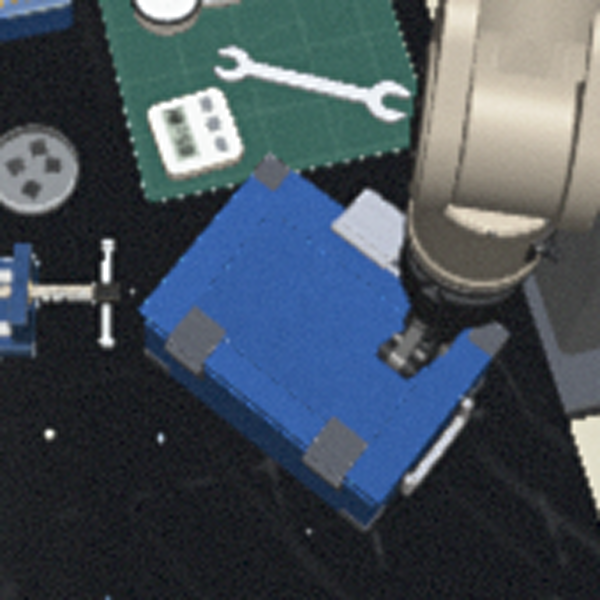

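The lid is resting on its lifters at about 0.15 rad, with the hasp standing up and its tab at about (370,225) pointing back. Next I turn the tool 90° and come behind the tab.

Call:
{"name": "drive_tool", "arguments": {"increments": [{"claw":0,"dx":0,"dy":0.01,"dz":-0.025,"wx":0,"wy":0,"wz":0},{"claw":0.028,"dx":0,"dy":0.03,"dz":-0.03,"wx":0,"wy":0,"wz":0},{"claw":0.028,"dx":0,"dy":0.01,"dz":0,"wx":0,"wy":0,"wz":10},{"claw":0.028,"dx":0,"dy":0,"dz":0,"wx":0,"wy":0,"wz":10},{"claw":0.028,"dx":0,"dy":0,"dz":0,"wx":0,"wy":0,"wz":10},{"claw":0.028,"dx":0,"dy":0,"dz":0,"wx":0,"wy":0,"wz":10},{"claw":0.028,"dx":0,"dy":0,"dz":0,"wx":0,"wy":0,"wz":10},{"claw":0.028,"dx":0,"dy":0,"dz":0,"wx":0,"wy":0,"wz":10},{"claw":0.028,"dx":0,"dy":0,"dz":0,"wx":0,"wy":0,"wz":10},{"claw":0.028,"dx":0,"dy":0,"dz":0,"wx":0,"wy":0,"wz":10},{"claw":0.028,"dx":0,"dy":0,"dz":0,"wx":0,"wy":0,"wz":10},{"claw":0.028,"dx":0,"dy":0.034,"dz":0,"wx":0,"wy":0,"wz":0},{"claw":0.028,"dx":0,"dy":0.034,"dz":0,"wx":0,"wy":0,"wz":0},{"claw":0.028,"dx":0,"dy":0,"dz":0,"wx":0,"wy":0,"wz":0}]}}

```text
t: 13.4
eef_pos: [0.5134, 0.3011, 0.2097]
tool_rot: [0.001, 0.95, 0.311, 0.001]
contact_force: [-0.5, 0.7, -0.6]
gripper_width: 0.329
grasp_force: 0.0
```

```bash
cat >> h.py <<'E'
def mv(dx,dy,dz):
    o=get_obs(); q=np.array(o["tool_rot"]); R=Ro.from_quat(q[[1,2,3,0]]); where()
    print("tool mm",np.round(R.inv().apply(CR@np.array([dx,dy,dz])),1),"axes x,z in case",np.round(CR.T@R.as_matrix()[:,[0,2]],3).T.tolist(),"q",np.round(o["q"],2))
E
python3 -c "
from h import *
mv(0,0,0)
im,P=cloud('side'); im=im.astype(int); L=(P-CASE)@CR
h=(abs(L[...,1])<.03)&(L[...,0]<-.01)&(L[...,0]>-.2)&(L[...,2]>.135)&(np.ptp(im,axis=-1)<45)&(im.min(-1)>90)&(im.min(-1)<235); q=L[h]
print(len(q),np.round(np.percentile(q,[2,50,98],axis=0),3))
for x in np.arange(-.1,0,.01):
    s=q[abs(q[:,0]-x)<.005]
    if len(s): print(round(x,2),len(s),np.round(np.percentile(s,[5,50,95],axis=0)[:,1:].T,3).tolist())
"
```

```text
t 13.4 case pos [ 20.8  -1.1 209.7] F case [-0.   0.9 -0.6]
tool mm [0. 0. 0.] axes x,z in case [[1.0, -0.004, 0.001], [0.001, -0.002, -1.0]] q [-0.27  0.44 -0.48  1.77  0.24  0.99 -1.78]
4638 [[-0.194 -0.029  0.188]
 [-0.09  -0.006  0.625]
 [-0.013  0.024  0.694]]
-0.1 255 [[-0.027, -0.005, 0.016], [0.606, 0.635, 0.646]]
-0.09 253 [[-0.028, -0.004, 0.018], [0.599, 0.629, 0.639]]
-0.08 275 [[-0.027, -0.004, 0.019], [0.593, 0.623, 0.633]]
-0.07 287 [[-0.027, 0.0, 0.022], [0.179, 0.616, 0.626]]
-0.06 315 [[-0.026, 0.002, 0.023], [0.18, 0.61, 0.62]]
-0.05 318 [[-0.026, 0.004, 0.025], [0.184, 0.603, 0.613]]
-0.04 300 [[-0.027, 0.003, 0.025], [0.189, 0.598, 0.606]]
-0.03 286 [[-0.026, 0.001, 0.025], [0.574, 0.593, 0.599]]
-0.02 269 [[-0.027, -0.0, 0.026], [0.575, 0.586, 0.593]]
-0.01 132 [[-0.027, -0.001, 0.026], [0.573, 0.582, 0.587]]
```

Call:
{"name": "drive_tool", "arguments": {"increments": [{"claw":0.028,"dx":-0.014,"dy":-0.003,"dz":0.012,"wx":0,"wy":0,"wz":0},{"claw":0.028,"dx":-0.014,"dy":0,"dz":0,"wx":0,"wy":0,"wz":0},{"claw":0.028,"dx":-0.016,"dy":0,"dz":0,"wx":0,"wy":0,"wz":0},{"claw":0.028,"dx":-0.016,"dy":0,"dz":0,"wx":0,"wy":0,"wz":0}]}}

```text
t: 13.95
eef_pos: [0.4602, 0.2702, 0.198]
tool_rot: [-0.0, 0.949, 0.314, 0.001]
contact_force: [0.5, 0.5, 0.0]
gripper_width: 0.323
grasp_force: 0.3
```

Call:
{"name": "drive_tool", "arguments": {"increments": [{"claw":0.028,"dx":-0.016,"dy":0,"dz":0,"wx":0,"wy":0,"wz":0},{"claw":0.028,"dx":-0.018,"dy":0,"dz":0,"wx":0,"wy":0,"wz":0},{"claw":0.028,"dx":-0.018,"dy":0,"dz":0,"wx":0,"wy":0,"wz":0},{"claw":0.028,"dx":-0.014,"dy":0,"dz":0,"wx":0,"wy":0,"wz":0}]}}

```text
t: 14.45
eef_pos: [0.4067, 0.23, 0.1974]
tool_rot: [0.0, 0.95, 0.313, -0.0]
contact_force: [1.0, 0.1, -0.4]
gripper_width: 0.327
grasp_force: 0.2
```

```bash
python3 -c "
from h import *
mv(0,0,0)
im,P=cloud('side'); cv2.imwrite('pics/s4.png',cv2.resize(im[200:350,270:420,::-1],(600,600),interpolation=cv2.INTER_CUBIC))"
```

```text
t 14.45 case pos [-107.3    5.2  197.4] F case [ 0.9 -0.5 -0.4]
tool mm [0. 0. 0.] axes x,z in case [[1.0, 0.001, -0.0], [-0.0, -0.0, -1.0]] q [-0.19  0.25 -0.52  2.07  0.17  0.86 -1.74]
```

View pics/s4.png

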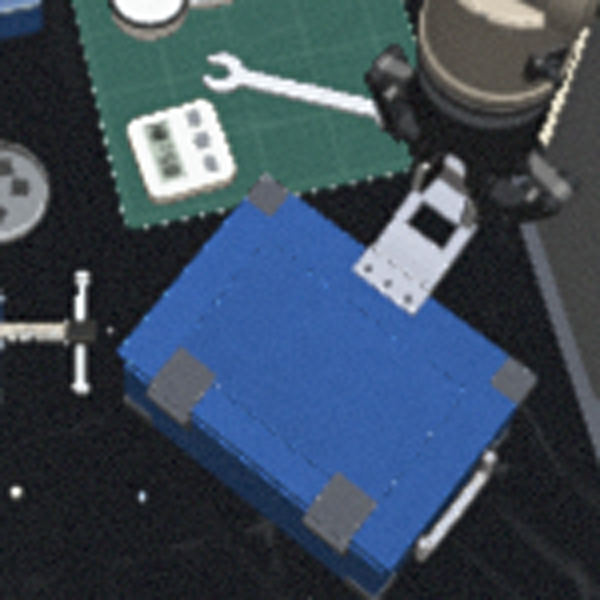

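The hasp is swung to about horizontal and points out over the front, with the fingers inside its tab near (455,170). The force is about 1 N.

Call:
{"name": "drive_tool", "arguments": {"increments": [{"claw":0.028,"dx":-0.01,"dy":0.003,"dz":0.012,"wx":0,"wy":0,"wz":0},{"claw":0.028,"dx":-0.01,"dy":0,"dz":0.018,"wx":0,"wy":0,"wz":0},{"claw":0.028,"dx":-0.006,"dy":0,"dz":0.015,"wx":0,"wy":0,"wz":0},{"claw":0.028,"dx":0,"dy":0,"dz":0.015,"wx":0,"wy":0,"wz":0}]}}

```text
t: 15.0
eef_pos: [0.3882, 0.2125, 0.1361]
tool_rot: [0.0, 0.95, 0.313, -0.0]
contact_force: [-0.8, 0.3, 0.7]
gripper_width: 0.326
grasp_force: 0.0
```

```bash
python3 -c "
from h import *
mv(0,0,0)
im,P=cloud('side'); cv2.imwrite('pics/s5.png',cv2.resize(im[200:350,270:420,::-1],(600,600),interpolation=cv2.INTER_CUBIC))"
```

```text
t 15.0 case pos [-132.5    2.1  136.1] F case [-0.5  0.7  0.7]
tool mm [0. 0. 0.] axes x,z in case [[1.0, 0.001, -0.001], [-0.001, 0.0, -1.0]] q [-0.21  0.31 -0.5   2.17  0.23  0.71 -1.8 ]
```

Call:
{"name": "drive_tool", "arguments": {"increments": [{"claw":0.028,"dx":0,"dy":0,"dz":0,"wx":0,"wy":5,"wz":0},{"claw":0.028,"dx":0,"dy":0,"dz":0,"wx":0,"wy":5,"wz":0},{"claw":0.028,"dx":0,"dy":0,"dz":0,"wx":0,"wy":5,"wz":0},{"claw":0.028,"dx":0,"dy":0,"dz":0,"wx":0,"wy":0,"wz":0}]}}

```text
t: 15.55
eef_pos: [0.3876, 0.212, 0.1368]
tool_rot: [-0.04, 0.942, 0.311, 0.123]
contact_force: [-0.2, 0.8, 0.2]
gripper_width: 0.332
grasp_force: 0.0
```

```bash
python3 -c "
from h import *
mv(10,0,-30)"
```

```text
t 15.55 case pos [-133.3    2.1  136.8] F case [0.3 0.7 0.2]
tool mm [ 2.  -0.  31.6] axes x,z in case [[0.967, 0.001, 0.257], [0.257, -0.0, -0.967]] q [-0.2   0.21 -0.49  2.34  0.29  0.36 -1.86]
```

Call:
{"name": "drive_tool", "arguments": {"increments": [{"claw":0.028,"dx":-0.002,"dy":0,"dz":0.011,"wx":0,"wy":0,"wz":0},{"claw":0.028,"dx":-0.001,"dy":0,"dz":0.01,"wx":0,"wy":0,"wz":0},{"claw":0.028,"dx":0,"dy":0,"dz":0.009,"wx":0,"wy":0,"wz":0},{"claw":0.028,"dx":0.001,"dy":0,"dz":0.008,"wx":0,"wy":0,"wz":0},{"claw":0.028,"dx":0.004,"dy":0,"dz":0.006,"wx":0,"wy":0,"wz":0}]}}

```text
t: 16.18
eef_pos: [0.3998, 0.2216, 0.0951]
tool_rot: [-0.041, 0.941, 0.311, 0.124]
contact_force: [1.1, 1.9, 3.4]
gripper_width: 0.324
grasp_force: 1.6
```

```bash
python3 -c "
from h import *
mv(10,0,-30)"
```

```text
t 16.18 case pos [-117.8    2.5   95.1] F case [2.  0.8 3.4]
tool mm [ 1.9  0.  31.6] axes x,z in case [[0.966, 0.001, 0.259], [0.259, 0.0, -0.966]] q [-0.32  0.31 -0.36  2.35  0.45  0.26 -2.01]
```

Call:
{"name": "drive_tool", "arguments": {"increments": [{"claw":0.028,"dx":0.003,"dy":0,"dz":0,"wx":0,"wy":-6,"wz":0},{"claw":0.028,"dx":0,"dy":0,"dz":0,"wx":0,"wy":0,"wz":0}]}}

```text
t: 16.42
eef_pos: [0.402, 0.2231, 0.0957]
tool_rot: [-0.025, 0.947, 0.312, 0.074]
contact_force: [0.5, 0.7, 2.1]
gripper_width: 0.33
grasp_force: 1.4
```

```bash
python3 -c "
from h import *
mv(10,0,-30)
im,P=cloud('side'); cv2.imwrite('pics/s5.png',cv2.resize(im[220:320,310:430,::-1],(720,600),interpolation=cv2.INTER_CUBIC))"
```

```text
t 16.43 case pos [-115.2    2.5   95.7] F case [0.8 0.3 2.1]
tool mm [ 5.2  0.  31.2] axes x,z in case [[0.988, 0.0, 0.156], [0.156, 0.001, -0.988]] q [-0.25  0.35 -0.45  2.27  0.38  0.42 -1.93]
```

View pics/s5.png

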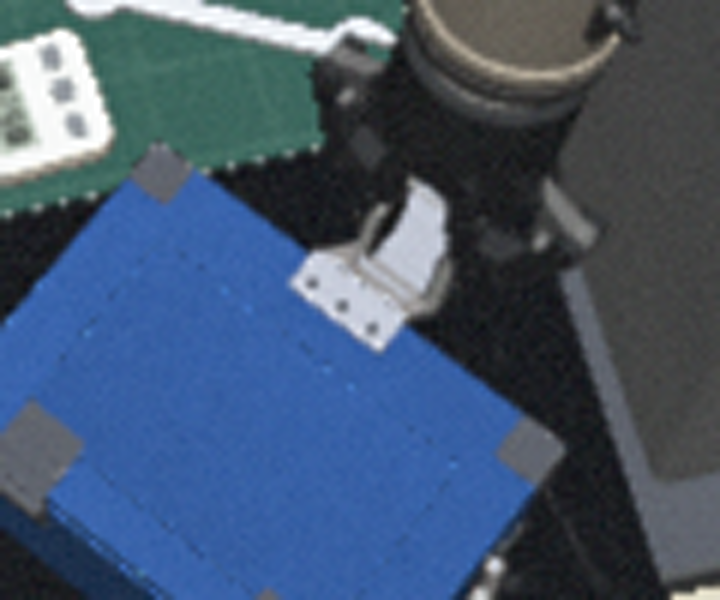

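The hasp hangs over the front with its tab between the fingertips at about (410,235). Now I press down by feel.

Call:
{"name": "drive_tool", "arguments": {"increments": [{"claw":0.028,"dx":0.001,"dy":0,"dz":0.002,"wx":0,"wy":0,"wz":0},{"claw":0.028,"dx":0.001,"dy":0,"dz":0.002,"wx":0,"wy":0,"wz":0},{"claw":0.028,"dx":0.001,"dy":0,"dz":0.002,"wx":0,"wy":0,"wz":0},{"claw":0.028,"dx":0,"dy":0,"dz":0,"wx":0,"wy":0,"wz":0}]}}

```text
t: 16.98
eef_pos: [0.4048, 0.2249, 0.0906]
tool_rot: [-0.025, 0.947, 0.313, 0.075]
contact_force: [1.2, 1.2, 2.2]
gripper_width: 0.332
grasp_force: 1.6
```

```bash
python3 -c "
from h import *
where()"
```

```text
t 16.98 case pos [-111.8    2.3   90.6] F case [1.7 0.2 2.2]
```

Call:
{"name": "drive_tool", "arguments": {"increments": [{"claw":0.028,"dx":0.001,"dy":0,"dz":0.002,"wx":0,"wy":0,"wz":0},{"claw":0.028,"dx":0.001,"dy":0,"dz":0.002,"wx":0,"wy":0,"wz":0},{"claw":0.028,"dx":0,"dy":0,"dz":0,"wx":0,"wy":0,"wz":0}]}}

```text
t: 17.35
eef_pos: [0.4069, 0.2265, 0.0868]
tool_rot: [-0.025, 0.947, 0.313, 0.074]
contact_force: [2.4, 2.4, 3.4]
gripper_width: 0.329
grasp_force: 1.7
```

```bash
python3 -c "
from h import *
where()"
```

```text
t 17.35 case pos [-109.2    2.3   86.8] F case [3.3 0.5 3.4]
```

```bash
python3 -c "
from h import *
for n in ('side','top'):
  im,P=cloud(n); im=im.astype(int); L=(P-CASE)@CR
  h=(abs(L[...,1]-.002)<.03)&(L[...,0]<-.06)&(L[...,0]>-.17)&(L[...,2]>.02)&(L[...,2]<.15)&(np.ptp(im,axis=-1)<40)&(im.min(-1)>120)
  vs,us=np.where(h); q=L[h]; print(n,len(q))
  k=np.argsort(q[:,0])
  for i in k[::max(1,len(k)//45)]: print(us[i],vs[i],np.round(q[i]*1000,0).tolist(),im[vs[i],us[i]].tolist())
  b=(im[...,2]>im[...,0]+30)&(abs(L[...,1]+.05)<.03)&(L[...,2]>.07)&(abs(L[...,0])<.1); q=L[b]
  print('lid slope',np.polyfit(q[:,0],q[:,2],1),len(q))
"
```

```text
side 237
378 254 [-138.0, -14.0, 56.0] [123, 124, 130]
377 254 [-133.0, -15.0, 64.0] [175, 179, 191]
380 257 [-132.0, -4.0, 63.0] [198, 204, 216]
378 256 [-130.0, -10.0, 65.0] [192, 193, 203]
380 259 [-128.0, -1.0, 62.0] [197, 202, 214]
380 260 [-126.0, 1.0, 62.0] [198, 203, 216]
381 261 [-124.0, 5.0, 65.0] [168, 171, 183]
379 261 [-122.0, 0.0, 62.0] [192, 198, 212]
378 261 [-121.0, -2.0, 61.0] [190, 195, 210]
375 260 [-119.0, -10.0, 58.0] [190, 193, 208]
379 262 [-118.0, 3.0, 67.0] [191, 196, 210]
376 261 [-117.0, -6.0, 62.0] [195, 199, 213]
376 262 [-115.0, -4.0, 62.0] [194, 199, 213]
376 263 [-113.0, -2.0, 62.0] [198, 203, 216]
378 266 [-112.0, 6.0, 56.0] [192, 195, 210]
380 267 [-111.0, 12.0, 61.0] [160, 163, 173]
373 263 [-109.0, -8.0, 60.0] [192, 198, 209]
379 268 [-107.0, 12.0, 61.0] [189, 196, 210]
376 266 [-106.0, 3.0, 64.0] [194, 201, 215]
378 269 [-105.0, 11.0, 58.0] [188, 192, 206]
373 265 [-104.0, -5.0, 61.0] [195, 200, 213]
378 270 [-102.0, 13.0, 60.0] [185, 191, 204]
375 268 [-100.0, 4.0, 62.0] [186, 190, 204]
372 266 [-100.0, -5.0, 61.0] [194, 200, 213]
371 257 [-99.0
[... 2851 characters left out ...]
 -5.0, 118.0] [194, 193, 209]
235 232 [-65.0, 19.0, 116.0] [195, 193, 210]
236 231 [-65.0, 15.0, 118.0] [180, 178, 193]
240 228 [-64.0, 1.0, 117.0] [177, 176, 191]
237 230 [-64.0, 11.0, 117.0] [194, 193, 210]
246 223 [-63.0, -21.0, 123.0] [189, 191, 213]
242 226 [-63.0, -7.0, 120.0] [194, 193, 209]
238 229 [-63.0, 8.0, 116.0] [194, 192, 209]
239 228 [-63.0, 4.0, 116.0] [178, 177, 191]
240 227 [-62.0, -1.0, 120.0] [135, 134, 146]
244 224 [-62.0, -14.0, 120.0] [145, 144, 158]
241 226 [-62.0, -4.0, 119.0] [191, 190, 206]
245 223 [-61.0, -18.0, 120.0] [167, 164, 179]
242 225 [-61.0, -8.0, 116.0] [194, 192, 209]
236 229 [-60.0, 12.0, 120.0] [177, 176, 192]
lid slope [-0.11050763  0.10867292] 1010
```

Call:
{"name": "drive_tool", "arguments": {"increments": [{"claw":0.028,"dx":0.001,"dy":0,"dz":0.002,"wx":0,"wy":0,"wz":0},{"claw":0.028,"dx":0.001,"dy":0,"dz":0.002,"wx":0,"wy":0,"wz":0},{"claw":0.028,"dx":0.001,"dy":0,"dz":0.002,"wx":0,"wy":0,"wz":0},{"claw":0.028,"dx":0,"dy":0,"dz":0,"wx":0,"wy":0,"wz":0}]}}

```text
t: 17.95
eef_pos: [0.4098, 0.2288, 0.0813]
tool_rot: [-0.024, 0.947, 0.313, 0.074]
contact_force: [1.8, 0.9, 4.1]
gripper_width: 0.329
grasp_force: 1.6
```

```bash
cat >> h.py <<'E'
def lid():
  im,P=cloud('side'); im=im.astype(int); L=(P-CASE)@CR
  h=(abs(L[...,1]-.002)<.008)&(L[...,0]<-.097)&(L[...,0]>-.13)&(L[...,2]>.02)&(L[...,2]<.085)&(np.ptp(im,axis=-1)<40)&(im.min(-1)>175); q=L[h]
  if len(q)>4: print('tab n',len(q),'fit z at -.11, slope',np.round(np.polyfit(q[:,0]+.11,q[:,2],1)[::-1],3),'xrange',np.round(np.percentile(q[:,0],[3,97]),3))
  b=(im[...,2]>im[...,0]+30)&(abs(L[...,1]+.05)<.03)&(L[...,2]>.07)&(abs(L[...,0])<.1); q=L[b]
  print('lid slope',np.polyfit(q[:,0],q[:,2],1),len(q))
E
python3 -c "
from h import *
where();lid()"
```

```text
t 17.95 case pos [-105.5    2.3   81.3] F case [ 1.9 -0.4  4.1]
tab n 57 fit z at -.11, slope [0.055 0.098] xrange [-0.127 -0.099]
lid slope [-0.12254722  0.10708701] 1317
```

Call:
{"name": "drive_tool", "arguments": {"increments": [{"claw":0.028,"dx":0,"dy":0,"dz":0.002,"wx":0,"wy":0,"wz":0},{"claw":0.028,"dx":0,"dy":0,"dz":0.002,"wx":0,"wy":0,"wz":0},{"claw":0.028,"dx":0,"dy":0,"dz":0.002,"wx":0,"wy":0,"wz":0},{"claw":0.028,"dx":0,"dy":0,"dz":0,"wx":0,"wy":0,"wz":0}]}}

```text
t: 18.5
eef_pos: [0.411, 0.2296, 0.0759]
tool_rot: [-0.025, 0.947, 0.313, 0.075]
contact_force: [1.1, 0.1, 8.0]
gripper_width: 0.329
grasp_force: 4.1
```

```bash
python3 -c "
from h import *
where();lid()"
```

```text
t 18.5 case pos [-104.     2.3   75.9] F case [ 0.9 -0.6  8. ]
tab n 53 fit z at -.11, slope [0.05  0.007] xrange [-0.125 -0.1  ]
lid slope [-0.09602832  0.1050858 ] 1305
```

Call:
{"name": "drive_tool", "arguments": {"increments": [{"claw":0.028,"dx":0,"dy":0,"dz":0.002,"wx":0,"wy":0,"wz":0},{"claw":0.028,"dx":0,"dy":0,"dz":0.002,"wx":0,"wy":0,"wz":0},{"claw":0.028,"dx":0,"dy":0,"dz":0.0015,"wx":0,"wy":0,"wz":0},{"claw":0.028,"dx":0,"dy":0,"dz":0,"wx":0,"wy":0,"wz":0}]}}

```text
t: 19.05
eef_pos: [0.4112, 0.2297, 0.0703]
tool_rot: [-0.024, 0.947, 0.313, 0.074]
contact_force: [-0.1, -0.4, 10.1]
gripper_width: 0.331
grasp_force: 5.1
```

```bash
python3 -c "
from h import *
where();lid()"
```

```text
t 19.05 case pos [-103.8    2.3   70.3] F case [-0.3 -0.3 10.1]
tab n 46 fit z at -.11, slope [0.044 0.156] xrange [-0.126 -0.1  ]
lid slope [-0.06390839  0.10237591] 1297
```

Call:
{"name": "drive_tool", "arguments": {"increments": [{"claw":0.028,"dx":0,"dy":0,"dz":0.0015,"wx":0,"wy":0,"wz":0},{"claw":0.028,"dx":0,"dy":0,"dz":0.0015,"wx":0,"wy":0,"wz":0},{"claw":0.028,"dx":0,"dy":0,"dz":0.001,"wx":0,"wy":0,"wz":0},{"claw":0.028,"dx":0,"dy":0,"dz":0,"wx":0,"wy":0,"wz":0}]}}

```text
t: 19.6
eef_pos: [0.4114, 0.2299, 0.0664]
tool_rot: [-0.024, 0.947, 0.313, 0.074]
contact_force: [-1.7, -0.9, 13.6]
gripper_width: 0.325
grasp_force: 6.5
```

```bash
python3 -c "
from h import *
where();lid()"
```

```text
t 19.6 case pos [-103.5    2.3   66.4] F case [-1.9  0.3 13.6]
tab n 44 fit z at -.11, slope [0.04  0.161] xrange [-0.125 -0.103]
lid slope [-0.04306083  0.10052036] 1283
```

Call:
{"name": "drive_tool", "arguments": {"increments": [{"claw":0.028,"dx":0,"dy":0,"dz":0.001,"wx":0,"wy":0,"wz":0},{"claw":0.028,"dx":0,"dy":0,"dz":0,"wx":0,"wy":0,"wz":0}]}}

```text
t: 19.9
eef_pos: [0.4115, 0.2299, 0.0654]
tool_rot: [-0.024, 0.947, 0.313, 0.074]
contact_force: [-2.0, -1.2, 12.7]
gripper_width: 0.327
grasp_force: 6.4
```

Call:
{"name": "drive_tool", "arguments": {"increments": [{"claw":0.028,"dx":0,"dy":0,"dz":0.001,"wx":0,"wy":0,"wz":0},{"claw":0.028,"dx":0,"dy":0,"dz":0,"wx":0,"wy":0,"wz":0}]}}

```text
t: 20.15
eef_pos: [0.4116, 0.23, 0.0645]
tool_rot: [-0.024, 0.947, 0.313, 0.074]
contact_force: [-2.1, -1.4, 14.5]
gripper_width: 0.329
grasp_force: 7.2
```

```bash
python3 -c "
from h import *
where();lid()"
```

```text
t 20.15 case pos [-103.3    2.3   64.5] F case [-2.5  0.1 14.5]
tab n 44 fit z at -.11, slope [0.038 0.276] xrange [-0.125 -0.102]
lid slope [-0.02815432  0.0997012 ] 1284
```

Call:
{"name": "drive_tool", "arguments": {"increments": [{"claw":0.028,"dx":0,"dy":0,"dz":0.001,"wx":0,"wy":0,"wz":0},{"claw":0.028,"dx":0,"dy":0,"dz":0,"wx":0,"wy":0,"wz":0}]}}

```text
t: 20.45
eef_pos: [0.4118, 0.2301, 0.0632]
tool_rot: [-0.024, 0.947, 0.313, 0.074]
contact_force: [0.0, 0.1, 6.0]
gripper_width: 0.329
grasp_force: 3.1
```

Call:
{"name": "drive_tool", "arguments": {"increments": [{"claw":0.028,"dx":0,"dy":0,"dz":0.001,"wx":0,"wy":0,"wz":0},{"claw":0.028,"dx":0,"dy":0,"dz":0,"wx":0,"wy":0,"wz":0}]}}

```text
t: 20.7
eef_pos: [0.4123, 0.2306, 0.0623]
tool_rot: [-0.024, 0.947, 0.313, 0.074]
contact_force: [-0.3, 0.5, 6.2]
gripper_width: 0.326
grasp_force: 3.2
```

```bash
python3 -c "
from h import *
where();lid()"
```

```text
t 20.7 case pos [-102.4    2.3   62.3] F case [0.  0.6 6.2]
tab n 41 fit z at -.11, slope [0.035 0.257] xrange [-0.125 -0.103]
lid slope [-0.01894956  0.09883491] 1267
```

Force fell from 14.5 to 6 N, so the bar has slipped past the lip's edge. Next I push the tab in.

Call:
{"name": "drive_tool", "arguments": {"increments": [{"claw":0.028,"dx":0.002,"dy":0,"dz":0.001,"wx":0,"wy":0,"wz":0},{"claw":0.028,"dx":0.002,"dy":0,"dz":0.001,"wx":0,"wy":0,"wz":0},{"claw":0.028,"dx":0,"dy":0,"dz":0,"wx":0,"wy":0,"wz":0}]}}

```text
t: 21.12
eef_pos: [0.4156, 0.233, 0.0608]
tool_rot: [-0.024, 0.947, 0.313, 0.074]
contact_force: [0.8, 1.2, 4.7]
gripper_width: 0.323
grasp_force: 2.3
```

```bash
python3 -c "
from h import *
where();lid()"
```

```text
t 21.12 case pos [-98.3   2.3  60.8] F case [1.3 0.5 4.7]
tab n 27 fit z at -.11, slope [0.032 0.289] xrange [-0.119 -0.104]
lid slope [-0.01490122  0.09862851] 1280
```

Call:
{"name": "drive_tool", "arguments": {"increments": [{"claw":0.028,"dx":0.002,"dy":0,"dz":0.0005,"wx":0,"wy":0,"wz":0},{"claw":0.028,"dx":0.002,"dy":0,"dz":0.0005,"wx":0,"wy":0,"wz":0},{"claw":0.028,"dx":0,"dy":0,"dz":0,"wx":0,"wy":0,"wz":0}]}}

```text
t: 21.55
eef_pos: [0.4187, 0.2353, 0.0604]
tool_rot: [-0.024, 0.947, 0.313, 0.074]
contact_force: [1.1, 0.6, 5.6]
gripper_width: 0.328
grasp_force: 2.7
```

```bash
python3 -c "
from h import *
where();lid()"
```

```text
t 21.55 case pos [-94.4   2.4  60.4] F case [ 1.2 -0.2  5.6]
tab n 20 fit z at -.11, slope [0.029 0.394] xrange [-0.115 -0.103]
lid slope [-0.02061538  0.09852436] 1282
```

Call:
{"name": "drive_tool", "arguments": {"increments": [{"claw":0.028,"dx":0.0015,"dy":0,"dz":0.0003,"wx":0,"wy":0,"wz":0},{"claw":0.028,"dx":0.0015,"dy":0,"dz":0.0003,"wx":0,"wy":0,"wz":0},{"claw":0.028,"dx":0,"dy":0,"dz":0,"wx":0,"wy":0,"wz":0}]}}

```text
t: 21.98
eef_pos: [0.421, 0.237, 0.0602]
tool_rot: [-0.024, 0.947, 0.313, 0.074]
contact_force: [0.1, 0.4, 6.0]
gripper_width: 0.33
grasp_force: 2.7
```

```bash
python3 -c "
from h import *
where();lid()"
```

```text
t 21.98 case pos [-91.6   2.4  60.2] F case [0.3 0.2 6. ]
tab n 10 fit z at -.11, slope [ 0.028 -0.965] xrange [-0.11  -0.106]
lid slope [-0.01691364  0.09884477] 1278
```

Call:
{"name": "drive_tool", "arguments": {"increments": [{"claw":0.028,"dx":0.0015,"dy":0,"dz":0.0003,"wx":0,"wy":0,"wz":0},{"claw":0.028,"dx":0.0015,"dy":0,"dz":0.0003,"wx":0,"wy":0,"wz":0},{"claw":0.028,"dx":0,"dy":0,"dz":0,"wx":0,"wy":0,"wz":0}]}}

```text
t: 22.4
eef_pos: [0.4223, 0.238, 0.0596]
tool_rot: [-0.024, 0.947, 0.313, 0.073]
contact_force: [-2.9, -1.8, 7.4]
gripper_width: 0.328
grasp_force: 4.1
```

```bash
python3 -c "
from h import *
where();lid()
im,P=cloud('side'); cv2.imwrite('pics/s6.png',cv2.resize(im[220:320,310:430,::-1],(720,600),interpolation=cv2.INTER_CUBIC))"
```

```text
t 22.4 case pos [-89.9   2.4  59.6] F case [-3.4  0.3  7.4]
tab n 6 fit z at -.11, slope [0.025 0.106] xrange [-0.11  -0.106]
lid slope [-0.01652292  0.09854291] 1278
```

The tab meets an inward stop at Fx of −3.4 N. Now I let it rise.

Call:
{"name": "drive_tool", "arguments": {"increments": [{"claw":0.028,"dx":0,"dy":0,"dz":-0.002,"wx":0,"wy":0,"wz":0},{"claw":0.028,"dx":0,"dy":0,"dz":-0.002,"wx":0,"wy":0,"wz":0},{"claw":0.028,"dx":0,"dy":0,"dz":0,"wx":0,"wy":0,"wz":0}]}}

```text
t: 22.88
eef_pos: [0.4216, 0.2374, 0.0634]
tool_rot: [-0.024, 0.947, 0.313, 0.072]
contact_force: [-5.9, -2.7, 6.3]
gripper_width: 0.33
grasp_force: 4.8
```

```bash
python3 -c "
from h import *
where();lid()"
```

```text
t 22.88 case pos [-90.9   2.3  63.4] F case [-6.3  1.3  6.3]
tab n 8 fit z at -.11, slope [0.029 0.951] xrange [-0.112 -0.105]
lid slope [-0.03818918  0.1004367 ] 1276
```

Call:
{"name": "drive_tool", "arguments": {"increments": [{"claw":0.028,"dx":0,"dy":0,"dz":-0.002,"wx":0,"wy":0,"wz":0},{"claw":0.028,"dx":0,"dy":0,"dz":-0.002,"wx":0,"wy":0,"wz":0},{"claw":0.028,"dx":0,"dy":0,"dz":0,"wx":0,"wy":0,"wz":0}]}}

```text
t: 23.3
eef_pos: [0.4213, 0.2369, 0.0671]
tool_rot: [-0.024, 0.947, 0.313, 0.072]
contact_force: [-5.6, -2.8, -0.9]
gripper_width: 0.328
grasp_force: 3.1
```

```bash
python3 -c "
from h import *
where();lid()"
```

```text
t 23.3 case pos [-91.4   2.1  67.1] F case [-6.2  1.1 -0.9]
tab n 10 fit z at -.11, slope [0.031 0.488] xrange [-0.113 -0.104]
lid slope [-0.05241976  0.10152116] 1298
```

Call:
{"name": "drive_tool", "arguments": {"increments": [{"claw":0.028,"dx":0,"dy":0,"dz":-0.002,"wx":0,"wy":0,"wz":0},{"claw":0.028,"dx":-0.002,"dy":0,"dz":-0.002,"wx":0,"wy":0,"wz":0},{"claw":0.028,"dx":-0.004,"dy":0,"dz":-0.004,"wx":0,"wy":0,"wz":0},{"claw":0.028,"dx":0,"dy":0,"dz":0,"wx":0,"wy":0,"wz":0}]}}

```text
t: 23.85
eef_pos: [0.4183, 0.235, 0.0762]
tool_rot: [-0.025, 0.947, 0.313, 0.076]
contact_force: [0.6, 0.3, 0.4]
gripper_width: 0.327
grasp_force: 0.0
```

```bash
python3 -c "
from h import *
where();lid()"
```

```text
t 23.85 case pos [-94.9   2.4  76.2] F case [ 0.7 -0.1  0.4]
tab n 14 fit z at -.11, slope [0.032 0.089] xrange [-0.112 -0.105]
lid slope [-0.04985979  0.1016748 ] 1293
```

Lid holds at about 0.05 with no contact. I retreat and check.

Call:
{"name": "drive_tool", "arguments": {"increments": [{"claw":0.028,"dx":-0.01,"dy":0,"dz":-0.02,"wx":0,"wy":0,"wz":0},{"claw":0.028,"dx":-0.01,"dy":0,"dz":-0.04,"wx":0,"wy":0,"wz":0},{"claw":0.028,"dx":0,"dy":0,"dz":-0.05,"wx":0,"wy":0,"wz":0},{"claw":0.028,"dx":0,"dy":0.04,"dz":-0.04,"wx":0,"wy":0,"wz":0},{"claw":0.028,"dx":0,"dy":0.055,"dz":-0.02,"wx":0,"wy":0,"wz":0},{"claw":0.028,"dx":0,"dy":0.055,"dz":0,"wx":0,"wy":0,"wz":0},{"claw":0.028,"dx":0,"dy":0.055,"dz":0,"wx":0,"wy":0,"wz":0},{"claw":0.028,"dx":0,"dy":0.04,"dz":0,"wx":0,"wy":0,"wz":0},{"claw":0.028,"dx":0,"dy":0,"dz":0,"wx":0,"wy":0,"wz":0},{"claw":0.028,"dx":0,"dy":0,"dz":0,"wx":0,"wy":0,"wz":0}]}}

```text
t: 25.15
eef_pos: [0.5258, 0.0106, 0.24]
tool_rot: [-0.025, 0.947, 0.313, 0.075]
contact_force: [-0.5, 0.3, -0.3]
gripper_width: 0.331
grasp_force: 0.0
```

```bash
python3 -c "
from h import *
where();lid()
im,P=cloud('side'); a=cv2.resize(im[230:330,310:430,::-1],(480,400),interpolation=cv2.INTER_CUBIC)
im,P=cloud('top'); b=cv2.resize(im[160:280,190:286,::-1],(320,400),interpolation=cv2.INTER_CUBIC)
cv2.imwrite('pics/end.png',np.hstack([a,b]))"
```

```text
t 25.15 case pos [-142. -242.  240.] F case [-0.2  0.5 -0.3]
tab n 16 fit z at -.11, slope [0.031 0.463] xrange [-0.113 -0.105]
lid slope [-0.05645898  0.10155912] 1293
```

View pics/end.png

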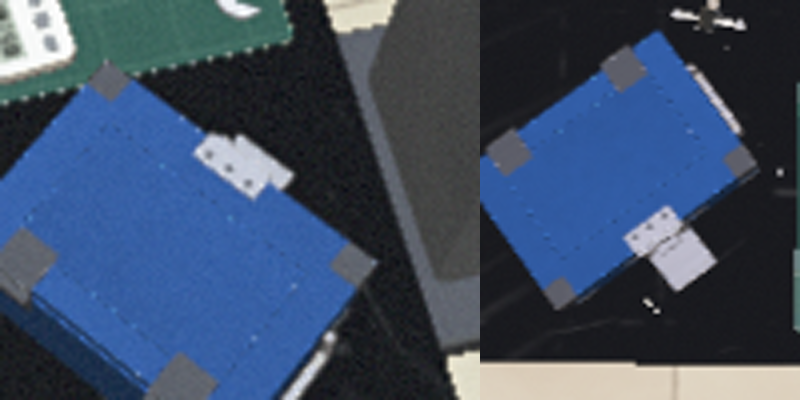

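The lid is down at about 0.05 rad and nothing is touching it. In the side half the hasp hangs against the front at (260,165), and in the top half its tab is at (685,260), so it is hooked.

```bash
python3 -c "
from station import *
print(hand_in())"
```

```text
the job is handed in; nothing more can be done
None
```

The die is flat in its bed and the lid is shut, held by the hooked hasp at about 0.05 rad with nothing touching it; I pressed with at most 14.5 N, kept clear of the gauge, timer and tip box, and handed the job in at about 25 s.

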